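# Pin the drawbar, unlatch the coupler and hold it off the ball

### The arm

A 7-joint arm with a two-finger parallel gripper is mounted at the origin on the work surface. World frame = base frame: x ahead of the robot, y to its left, z up, the work surface at z = 0. Lengths are in m, angles in degrees, forces in N, time in s.
With the tool pointing down it reaches from about 0.425 to 0.875 m from the base axis. Payload 8.4 kg.
Tool frame: the origin (TCP) lies midway between the tips of the shut fingers; the grasp point (between the pads) lies 19 mm behind it (grip_depth is the x of the grasp point in the tool frame, in m); x points along the fingers, y is the direction in which the jaws open and shut, and the axes are right-handed (so a half turn about x gives the same grasp; the last joint's range is limited). The gripper opens to 85 mm and grips with 20 to 120 N. Pads are 22 mm wide; open, the fingers measure 114 mm over their backs; the gripper's body (76 mm by 85 mm) begins 54 mm behind the grasp point. The pads swing forward as they close: fully open they stand 13 mm farther back than shut.
Start: joints at [-79.08, 19.091, 2.286, 83.961, -0.768, 76.965, -3.352], TCP at [0.186, 0.623, 0.209] pointing down, gripper open.
Joint ranges: [-147.57, 147.57], [-21.85, 119.76], [-74.77, 79.35], [14.55, 137.4], [-85.83, 265.84], [4.83, 119.75], [-152.11, 152.11]. Speed limits (degrees/s): [127.2, 127.2, 159.86, 159.86, 180, 180, 180].

### API

Orientations are given as a 3x3 rotation matrix whose columns are the frame's x, y, z axes.
In Python, from bench import * gives the robot as it stands.
- The arm moves only by the shell command python3 -m pendant 'ROWS' [FORCE]. ROWS is JSON, a list that holds one entry, the list of rows, each a list of 7 numbers: the shift along the tool's x, y, z in units of 30 mm (1.0 is 30 mm), then the turn, a rotation vector about the tool's x, y, z in units of 8 degrees (1.0 is 8 degrees), then the opening, from -1 (shut) to 1 (fully open). A call has 1 to 12 rows; each row is the pose to reach, as a shift and turn from the pose commanded when the call began, along the tool's axes at that moment; what a row does not reach only later rows make up. A row lasts 1/10 s, in which the tool goes at most 50 mm and 8.59 degrees, less where a joint would pass 70% of its speed; a pose out of reach is approached as far as the arm can. A call with a gripper value outside its range is refused whole. The fingers move at their own pace and stop on an object; FORCE is the grip in N (left out, the last holds). Time passes only in rows, so rows that repeat a pose let the fingers close. It gives the time, the measured TCP pose, the force and the opening at its end, in the units of the state.
- get_state(): the state, without advancing time (a new reading comes with each control period).
- snapshot(name): name is "scene" or "top" or "wrist"; returns the picture (420x560x3 uint8, red, green, blue); there is no depth.
- camera_model(name): a dict with "vfov" (degrees; the focal length in pixels is half the picture's height over the tangent of half this angle, whatever the lens; pixels are square), "cx", "cy" (the principal point, pixels), "R" (3x3) and "t" (3): a world point X has camera coordinates R X + t; the wrist camera has in their place "mount" (4x4, takes a point from camera to tool coordinates, whose origin is the TCP and whose axes are the tool frame's). Camera axes: x right, y down, z forward; pixel columns grow to the right and rows downward; lengths in m; the calibration is good to about 2 mm. A picture is of the moment at which its call begins: read the wrist's pose just before it. camera_model takes no time and is no camera call.
- finish_job(): hands the job in, once; it reports no verdict.
The state is a dict: "clock": time; "qpos": joint angles; "joint_vel": joint speeds; "joint_torque": joint torques, N m; "tool_pos": TCP position; "ee_rot": TCP orientation; "contact_force": force on the tool from outside, world axes, zero at the start; "wrist_torque": the same for the moment, N m; "grip_width": finger opening in m.
Only numpy, scipy, OpenCV 4.12 (cv2) and the standard library are available. Lean on these libraries where they do the work, as an engineer would, in place of code of your own. Each camera call takes 0.05 s, during which the arm holds its last target. There are 200 camera calls.

### The job

Drop the hitch pin from its wooden block right down into the hole of the receiver so that the drawbar is locked, and let go of it. Then pull the coupler's spring latch sideways by its handle, lift the coupler off the hitch ball until it is raised at least 7 cm, and finish holding it up there with the gripper, ready for the ball to be greased. Leave the grease tin, the wrench and the carton where they are.

Things in the scene. Friction and masses are not known exactly. Their poses are not given: they have to be found in the camera images.
- jig: Fixed wooden board on the bench, 100 x 520 x 30 mm, carrying the hitch. Origin: centre of its underside, on the bench. Its y axis runs along the board and the tongue, from the hinge bracket (at y = -190 mm) by the ball (y = +70 mm) to the receiver (y = +190 mm); its -x side, where the latch handle sticks out, faces the robot. A steel drawbar (40 mm wide, 40 to 60 mm above the bench) joins ball and receiver.
- pin_hole (a point): Centre of the mouth of the vertical round hole, 14 mm in diameter and 45 mm deep, in the top of the receiver, a dark steel block 60 x 60 mm at the end of the board; the mouth is 75 mm above the bench. Axes as jig.
- ball (a point): Centre of the hitch ball (50 mm in diameter), 95 mm above the bench; the coupler covers it at the start. Axes as jig.
- hinge (a point): Centre of the tongue's hinge, 105 mm above the bench, 260 mm from the ball; the tongue turns about the jig's x axis through this point.
- pin_block: Fixed light wooden block 60 x 60 x 50 mm that holds the pin at the start in a loose hole. Origin: centre of its underside.
- hitch_pin: Loose steel pin, 120 g, standing upright in the block. Origin: centre of its lower end, z along the pin. Shank 12 mm in diameter and 42 mm long with a 1.5 mm chamfered end, then a flange 28 mm in diameter and 5 mm thick, then a square head 22 x 22 mm (sides along its x and y), from 47 to 82 mm above the origin. Fully home, the flange rests on the receiver and the origin is 33 mm above the bench.
- tongue_angle (a joint): Angle of the tongue about its hinge, in rad: 0 = coupler down on the ball, growing as the coupler end rises, to at most 0.5; the ball end moves on a radius of 260 mm (0.27 rad = 70 mm up). It falls back when let go; lifting it at the latch handle takes about 5 to 8 N.
- tongue: The hinged tongue: grey square tube, 40 x 40 mm, with the bare steel coupler on its end, a cap 64 mm wide and 115 mm long that covers the ball. Origin: at the hinge; axes as jig when down, turning with it. The ball's centre, when down, is at (0, 260, -10) mm; there the coupler's top lies 32 mm above and its lower rim 19 mm below the ball's centre.
- latch_travel (a joint): Travel of the spring latch, in m: 0 = shut (its jaw sits under the ball and stops the coupler from lifting), growing as it is pulled along the tongue's -x, out of its side, to the stop at 0.018. It is free of the ball from about 0.011. The spring pulls it shut with 3 N at 0 and 7.5 N at the stop. It slides on the coupler, so the coupler can be lifted by the drawn latch.
- latch_handle: Handle of the latch: upright dark steel tab beside the coupler, towards the robot; 10 mm thick (x), 34 mm wide (y), 62 mm tall, from 41 mm below to 21 mm above its origin, a good grip point. Axes as tongue; origin 92 mm along -x from the ball's centre and 17 mm above it. A rod (19 mm over its spring), 31 mm below the origin, joins it to the coupler, whose side is 60 mm off.
- grease_tin: Bystander: closed grey tin, 68 mm in diameter, 70 mm tall. Origin: centre of its underside.
- wrench: Bystander: steel wrench lying flat. Origin: centre of its underside.
- carton: Bystander: closed cardboard carton 90 x 130 x 50 mm. Origin: centre of its underside.
Not all that is in view belongs to the job. What is meant by the hitch_pin is not red, and is the smaller of those in its own colour.

How it is judged (in metres and radians):
On the way, in this order (a step that is already met when the one before it is completed fails the run):
1. the pin is home in the receiver and let go (horizontal distance between hitch_pin and pin_hole below 0.005 m and z of hitch_pin in the frame of pin_hole below -0.037 m and contact force between the fingers and hitch_pin below 0.1 N), for 0.2 s.
2. the latch is drawn clear of the ball with the coupler still down (value of joint latch_travel above 0.009 m and value of joint tongue_angle below 0.06 rad and contact force between the fingers and latch_handle above 1 N), for 0.05 s.
3. the coupler is raised at least 6 cm (value of joint tongue_angle above 0.235 rad), for 0.2 s.
At the end, for the whole second after the job is handed in: The gripper still holds the coupler (by its latch handle or body, more than 1.5 N), at rest, raised by at least 0.235 rad (6 cm at the ball); the pin stands in the receiver hole, within 5 mm of its centre and of fully home, tilted less than 0.12 rad, and carries nothing (value of joint tongue_angle above 0.235 rad and contact force between the fingers and tongue above 1.5 N and velocity of joint tongue_angle between -0.1 and 0.1 rad/s and contact force between hitch_pin and tongue below 0.1 N and horizontal distance between hitch_pin and pin_hole below 0.005 m and z of hitch_pin in the frame of pin_hole below -0.037 m and angle between hitch_pin's own z axis and vertical below 0.12 rad); the arm keeps its last pose, push and grip.
It fails at once if the grease tin is disturbed (moved more than 30 mm) (distance of grease_tin from where it was at the start of the episode above 0.03 m).
It fails at once if the wrench is disturbed (moved more than 30 mm) (distance of wrench from where it was at the start of the episode above 0.03 m).
It fails at once if the carton is disturbed (moved more than 30 mm) (distance of carton from where it was at the start of the episode above 0.03 m).
It also fails if it takes over 54 s, if anything falls off the work surface, if the arm or the gripper's body presses on something with over 40 N, if the wrist force passes 120 N, or if a joint passes its speed limit or range.

## Working session

There is one attempt and no reset: what is moved stays moved. The work goes in short steps, Python scripts to look and compute and a shell command to move; the robot and the scene stay as the last step left them, time stands still between calls to the robot, and variables do not carry over. Pictures are saved under pics/ and viewed, about 8 in all and at most 12, crops included, and the job is handed in when it is done.

```bash
mkdir -p pics; cat > h.py <<'E'
from bench import *
import numpy as np, cv2
def K(m): return 210/np.tan(np.radians(m["vfov"]/2))
def cam(name,s=None):
    m=camera_model(name)
    if "R" in m: R=np.array(m["R"]);t=np.array(m["t"]); return m,R.T,-R.T@t
    M=np.array(m["mount"]); Rt=np.array(s["ee_rot"]); return m,Rt@M[:3,:3],Rt@M[:3,3]+np.array(s["tool_pos"])
def ray(name,u,v,s=None):
    m,Rc,c=cam(name,s); d=Rc@np.array([(u-m["cx"])/K(m),(v-m["cy"])/K(m),1]); return c,d
def onz(name,u,v,z,s=None):
    c,d=ray(name,u,v,s); return c+d*(z-c[2])/d[2]
def proj(name,X,s=None):
    m,Rc,c=cam(name,s); p=Rc.T@(np.array(X)-c); return np.array([m["cx"]+K(m)*p[0]/p[2],m["cy"]+K(m)*p[1]/p[2]])
def rows(target,s=None):
    s=s or get_state(); return np.array(s["ee_rot"]).T@(np.array(target)-np.array(s["tool_pos"]))/0.03
E
python3 - <<'E'
from h import *
s=get_state(); print(s)
for n in("scene","top","wrist"): print(camera_model(n))
a=snapshot("scene");b=snapshot("top")
cv2.imwrite("pics/scene.png",a[:,:,::-1]);cv2.imwrite("pics/top.png",b[:,:,::-1])
E
```

```text
{'clock': 0.0, 'qpos': array([-79.08099713,  19.13216509,   2.28346582,  84.00964514,
        -0.76952255,  76.96694695,  -3.34955756]), 'joint_vel': array([ 0.01791083,  0.01024155, -0.03190307, -0.08574933,  0.05580348,
        0.00934387,  0.02755121]), 'joint_torque': array([ 1.27851486e-04, -6.58565640e+01,  1.36576731e+00, -4.05555224e+01,
        1.69512117e-02,  1.29482514e-02, -4.16267324e-05]), 'tool_pos': array([0.18559359, 0.62242794, 0.20802851]), 'ee_rot': array([[-3.94377752e-04,  2.85701289e-01,  9.58318641e-01],
       [-1.58416471e-03,  9.58317335e-01, -2.85701552e-01],
       [-9.99998667e-01, -1.63080890e-03,  7.46588623e-05]]), 'contact_force': array([ 0.64575733, -1.38981822,  0.02197439]), 'wrist_torque': array([-0.01852888, -0.00859792,  0.01074551]), 'grip_width': 0.085506520279563}
{'vfov': 57.724626666941724, 'cx': 275.3453168951105, 'cy': 206.89823921624284, 'R': array([[ 0.88110808,  0.47289913,  0.00386829],
       [ 0.28336486, -0.52138281, -0.80490019],
       [-0.37861974,  0.7103002 , -0.5933976 ]]), 't': array([-0.52127105, -0.12424028,  1.27921001])}
{'vfov': 55.6947645495586, 'cx': 279.7342774634964, 'cy': 207.73054806955616, 'R': array([[-0.02884185, -0.99952236,  0.01109922],
       [-0.99403099,  0.02751106, -0.10557238],
       [ 0.1052166 , -0.01407787, -0.99434968]]), 't': array([-0.03419742,  0.60534235,  0.90195248])}
{'vfov': 70.63208611696922, 'cx': 279.07224966485893, 'cy': 208.0352340187996, 'mount': array([[ 8.58419512e-04, -3.04583478e-01,  9.52485259e-01,
        -1.65289727e-01],
       [ 9.99999511e-01,  7.28712509e-04, -6.68215383e-04,
         2.27017071e-04],
       [-4.90560557e-04,  9.52485367e-01,  3.04583955e-01,
        -7.86314064e-02],
       [ 0.00000000e+00,  0.00000000e+00,  0.00000000e+00,
         1.00000000e+00]])}
```

View pics/scene.png

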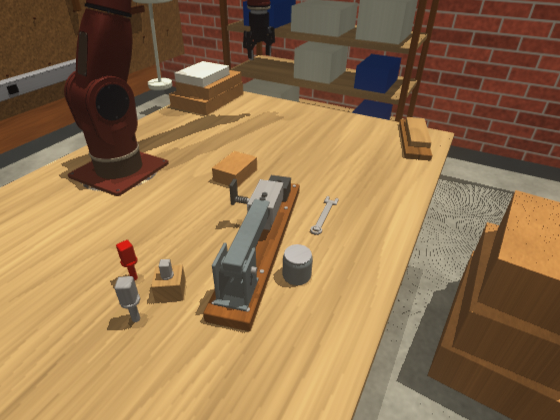

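View pics/top.png

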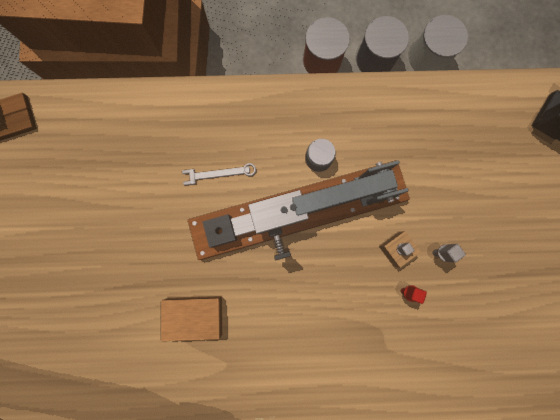

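Candidates in the top view are the red pin at (415,294), a larger grey pin at (450,253) and a small grey pin in the wooden block at (406,249). The last one fits: it isn't red, it is the smaller of the two greys, and it stands in the block. I'll confirm that in a crop while measuring.

```bash
python3 - <<'E'
from h import *
b=cv2.imread("pics/top.png")
c=np.hstack([cv2.resize(b[220:310,370:480],None,fx=3.6,fy=3.6,interpolation=cv2.INTER_CUBIC),cv2.resize(b[185:275,190:300],None,fx=3.6,fy=3.6,interpolation=cv2.INTER_CUBIC)])
cv2.imwrite("pics/crop.png",c)
hsv=cv2.cvtColor(b,cv2.COLOR_BGR2HSV)
# receiver block & hole
g=cv2.cvtColor(b,cv2.COLOR_BGR2GRAY)
m=(g[222:241,209:229]<45).astype(np.uint8); 
M=cv2.moments(m,True); print("hole px",M['m10']/M['m00']+209,M['m01']/M['m00']+222,M['m00'])
print(g[222:241,209:229])
H=onz("top",M['m10']/M['m00']+209,M['m01']/M['m00']+222,.075); print("hole",H)
# pin: grey mask in block
sat=hsv[:,:,1]; gm=((sat<60)&(g>60)).astype(np.uint8)
n,l,st,ce=cv2.connectedComponentsWithStats(gm[225:275,375:435].copy())
for i in range(1,n): 
  if st[i,4]>15: print(st[i],ce[i]+[375,225],onz("top",*(ce[i]+[375,225]),.09))
# bracket holes/board bolts
for p in((189,220),(203,260),(402,163),(409,200)): print(p,onz("top",*p,.03))
print("handle",onz("top",282,254,.133)); 
E
```

```text
hole px 217.0 230.1 10.0
[[86 83 82 84 85 82 82 84 85 86 86 85 86 87 85 86 85 85 89 85]
 [84 84 84 84 86 85 82 85 85 85 83 89 85 84 87 86 87 86 86 85]
 [85 84 85 86 84 86 87 84 86 85 85 85 84 84 83 86 85 85 87 85]
 [84 82 84 86 84 85 81 85 85 83 86 84 83 87 85 86 85 84 84 86]
 [86 84 86 85 83 82 83 83 80 79 78 84 84 85 84 85 83 82 84 83]
 [85 84 84 85 86 84 84 74 61 54 60 66 80 85 83 84 83 83 82 83]
 [84 84 83 85 85 84 76 58 46 42 45 50 62 77 82 82 81 82 82 84]
 [84 84 85 85 82 77 61 44 42 43 48 56 62 76 81 82 81 81 82 84]
 [84 85 85 83 84 74 54 43 41 47 55 60 59 74 81 81 81 85 82 83]
 [81 81 80 81 82 80 57 43 41 47 58 61 62 74 81 81 80 84 83 83]
 [80 81 83 81 81 80 63 46 38 43 58 59 64 77 83 82 83 82 84 85]
 [78 81 79 81 80 81 77 60 50 46 54 66 77 83 85 82 85 85 83 84]
 [80 81 83 82 83 82 84 80 72 73 72 78 84 82 86 85 84 87 84 84]
 [80 83 81 84 81 82 81 82 81 80 82 83 83 84 85 84 83 85 85 85]
 [81 81 89 83 81 83 82 83 85 83 85 85 84 83 83 83 82 84 83 84]
 [83 81 83 83 83 81 81 83 84 85 83 80 82 83 82 83 84 83 81 82]
 [83 84 84 82 85 83 80 82 81 83 82 84 82 84 84 83 83 84 81 83]
 [84 82 83 80 84 82 84 84 83 81 82 81 82 82 80 84 83 84 81 84]
 [81 81 82 82 84 83 81 82 81 81 83 81 80 80 81 81 83 82 83 83]]
hole [0.55344575 0.09028249 0.075     ]
[ 22  18  17  12 130] [405.29230769 248.5       ] [ 0.50075887 -0.32250117  0.09      ]
(189, 220) [0.58136413 0.16195831 0.03      ]
(203, 260) [0.48747961 0.13004065 0.03      ]
(402, 163) [ 0.70385581 -0.34686236  0.03      ]
(409, 200) [ 0.61430832 -0.35802025  0.03      ]
handle [ 0.49707764 -0.05177207  0.133     ]
```

View pics/crop.png

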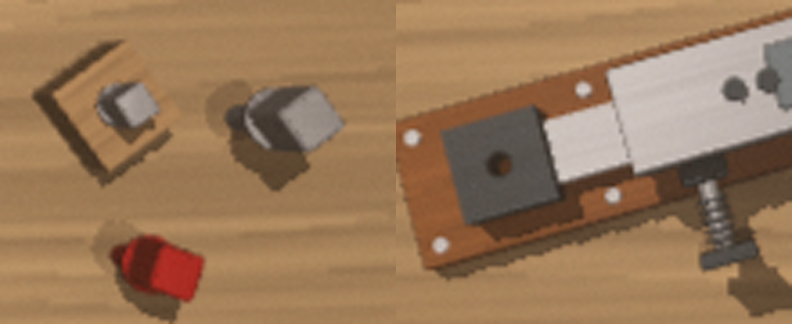

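The crop confirms the small grey pin in the wooden block, head top at about px (408,249). The receiver hole is at about px (218.3,230) and the handle at px (282,254). The board yaw is about 14°. I'll move over the receiver first and look with the wrist camera on the way.

```bash
python3 -m pendant '[[[-1.4,-13.5,16.8,4.5,0,0,1],[-1.4,-13.5,16.8,4.5,0,0,1],[-1.4,-13.5,16.8,4.5,0,0,1],[-1.4,-13.5,16.8,4.5,0,0,1],[-1.4,-13.5,16.8,4.5,0,0,1],[-1.4,-13.5,16.8,4.5,0,0,1],[-1.4,-13.5,16.8,4.5,0,0,1],[-1.4,-13.5,16.8,4.5,0,0,1],[-1.4,-13.5,16.8,4.5,0,0,1],[-1.4,-13.5,16.8,4.5,0,0,1],[-1.4,-13.5,16.8,4.5,0,0,1],[-1.4,-13.5,16.8,4.5,0,0,1]]]'
python3 - <<'E'
from h import *
s=get_state(); a=snapshot("wrist"); cv2.imwrite("pics/w1.png",a[:,:,::-1])
print(s["tool_pos"],s["ee_rot"],s["contact_force"])
g=cv2.cvtColor(a,cv2.COLOR_RGB2GRAY)
u,v=proj("wrist",[.5545,.0895,.075],s); print(u,v)
np.save("w1.npy",np.r_[s["tool_pos"],s["ee_rot"].ravel()])
# target over pin
print(rows([.50,-.325,.25],s), np.degrees(np.arctan2(s["ee_rot"][1,1],s["ee_rot"][0,1])))
E
```

```text
clock: 1.3
tool_pos: [0.5264, 0.1282, 0.2479]
ee_rot: [[-0.0, 0.794, 0.608], [0.0, 0.608, -0.794], [-1.0, 0.0, -0.0]]
contact_force: [0.6, 0.3, -0.3]
grip_width: 0.086
[0.5264222  0.12822153 0.24794184] [[-1.23982010e-06  7.94317483e-01  6.07502870e-01]
 [ 2.95195440e-04  6.07502844e-01 -7.94317448e-01]
 [-9.99999956e-01  1.78347266e-04 -2.35232093e-04]] [ 0.60414289  0.27364286 -0.2995295 ]
278.32628955255433 222.2486235991278
[-0.07306395 -9.87735369 11.46499073] 37.40916119415412
```

View pics/w1.png

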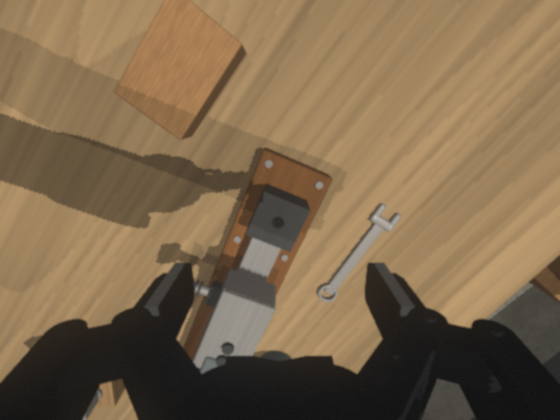

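The receiver hole is at (278,222), where my estimate projects to within a pixel, so hole ≈ (0.5545, 0.0895). Next I'll move over the pin.

```bash
python3 -m pendant '[[[0,-9.9,11.5,0,0,0,1],[0,-9.9,11.5,0,0,0,1],[0,-9.9,11.5,0,0,0,1],[0,-9.9,11.5,0,0,0,1],[0,-9.9,11.5,0,0,0,1],[0,-9.9,11.5,0,0,0,1],[0,-9.9,11.5,0,0,0,1],[0,-9.9,11.5,0,0,0,1],[0,-9.9,11.5,0,0,0,1],[0.8,-9.9,11.5,0,0,0,1],[1.6,-9.9,11.5,0,0,0,1],[1.6,-9.9,11.5,0,0,0,1]]]'
python3 - <<'E'
from h import *
s=get_state(); a=snapshot("wrist"); cv2.imwrite("pics/w2.png",a[:,:,::-1])
np.save("w2.npy",np.r_[s["tool_pos"],s["ee_rot"].ravel()])
hsv=cv2.cvtColor(a,cv2.COLOR_RGB2HSV); u,v=proj("wrist",[.502,-.327,.09],s); print(u,v,s["tool_pos"])
g=((hsv[:,:,1]<50)&(hsv[:,:,2]>110)).astype(np.uint8)
n,l,st,ce=cv2.connectedComponentsWithStats(g)
for i in range(1,n):
  if st[i,4]>100:
    c=cv2.findContours((l==i).astype(np.uint8),0,2)[0][0]; print(st[i],ce[i],cv2.minAreaRect(c))
E
```

```text
clock: 2.55
tool_pos: [0.4976, -0.3236, 0.1967]
ee_rot: [[-0.005, 0.795, 0.606], [0.002, 0.606, -0.795], [-1.0, -0.003, -0.005]]
contact_force: [0.4, 0.4, -0.7]
grip_width: 0.0853
281.21461522252713 205.4688656759095 [ 0.4976141  -0.32357995  0.19667527]
[549  24  11  24 152] [555.57894737  37.26973684] ((554.0, 35.5), (23.0, 10.0), 90.0)
[ 418   62  142  233 9207] [498.80080374 190.56489627] ((506.48211669921875, 183.06991577148438), (43.886722564697266, 260.4649658203125), 32.75767135620117)
[ 533  168   27   56 1168] [547.95205479 198.54023973] ((545.9999389648438, 195.49998474121094), (54.99999237060547, 25.999996185302734), 90.0)
[283 191   9  24 135] [287.27407407 202.81481481] ((287.0, 202.5), (23.0, 8.0), 90.0)
[419 201  14  17 133] [425.5037594 208.7593985] ((425.4434509277344, 208.8019256591797), (9.130086898803711, 14.763543128967285), 29.05460548400879)
[406 230  34  54 322] [422.13354037 256.14906832] ((422.2208251953125, 255.6920928955078), (5.740425109863281, 61.36469650268555), 32.2756462097168)
[209 241  29  26 184] [226.14130435 249.375     ] ((226.02581787109375, 250.3702850341797), (32.743316650390625, 14.435932159423828), 41.00908660888672)
[455 255  48  64 392] [478.97193878 287.74489796] ((479.23419189453125, 287.25250244140625), (5.359490871429443, 76.60919952392578), 35.837650299072266)
[195 266  33  29 852] [210.67723005 279.81455399] ((211.0, 280.0), (28.0, 32.0), 90.0)
```

View pics/w2.png

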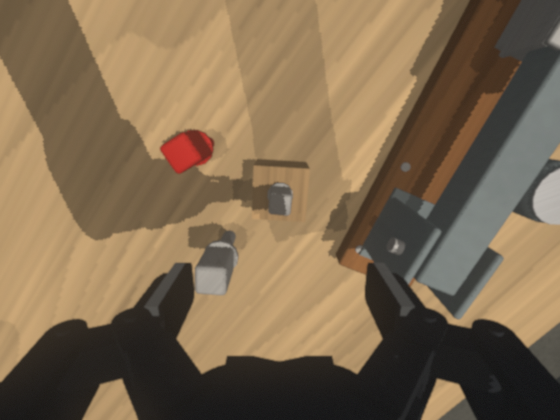

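```bash
python3 - <<'E'
from h import *
z=np.load("w2.npy"); s=dict(tool_pos=z[:3],ee_rot=z[3:].reshape(3,3))
def tri(a,b):
    c1,d1=ray("top",*a);c2,d2=ray("wrist",*b,s); A=np.c_[d1,-d2]; k=np.linalg.lstsq(A,c2-c1,rcond=None)[0]
    p,q=c1+k[0]*d1,c2+k[1]*d2; return (p+q)/2,np.linalg.norm(p-q)
for nm,a,b in(("pin",(408.3,248.9),(280,203)),("big",(457.5,252.8),(211,281)),):
    X,e=tri(a,b); print(nm,X,e,"in tool",s["ee_rot"].T@(X-s["tool_pos"]))
for nm,b,h in(("pinhead",(280,203),.09),("bracket",(440,235),.13),("block corners",(254,162),.05),("",(308,167),.05),("",(308,220),.05)):
    X=onz("wrist",*b,h,s); print(nm,X,"tool",s["ee_rot"].T@(X-s["tool_pos"]))
a=cv2.imread("pics/w2.png")[130:310,180:340]; cv2.imwrite("pics/c2.png",cv2.resize(a,None,fx=3.3,fy=3.3,interpolation=cv2.INTER_CUBIC))
E
```

```text
pin [ 0.49910879 -0.32551983  0.09651892] 0.0028644470977398917 in tool [0.10014352 0.00029957 0.00291178]
big [ 0.48975475 -0.42634272  0.10910145] 0.0036422635298865363 in tool [ 0.08741386 -0.06832096  0.07734465]
pinhead [ 0.49957047 -0.32574456  0.09      ] tool [0.10665955 0.00054908 0.00340058]
bracket [ 0.6167976  -0.25660316  0.13      ] tool [0.06619752 0.13557362 0.01933581]
block corners [ 0.45764509 -0.31603894  0.05      ] tool [ 0.14689098 -0.02678438 -0.02955773]
 [ 0.50616174 -0.28561266  0.05      ] tool [ 0.14670301  0.03024382 -0.0243259 ]
 [ 0.5436956  -0.33189156  0.05      ] tool [0.14642263 0.03201953 0.03523327]
```

View pics/c2.png

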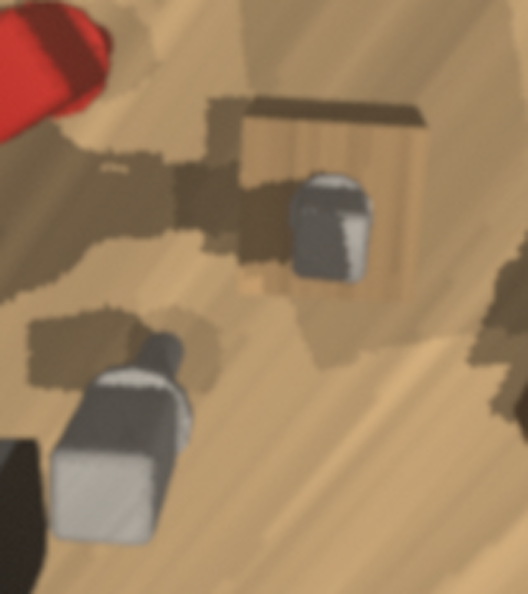

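Target is the small grey pin, head top at (280,204), with clear space around it (the big pin is about 100 mm away). I'll descend.

```bash
python3 - <<'E'
from h import *
s=get_state(); print(s["tool_pos"],s["ee_rot"],rows([.4998,-.3260,.060],s))
E
```

```text
[ 0.498531   -0.32368791  0.19863305] [[-0.00300993  0.79458462  0.60714597]
 [ 0.00113914  0.60715105 -0.79458562]
 [-0.99999482 -0.00170003 -0.00273263]] [ 4.62086251 -0.00532594  0.09954841]
```

```bash
python3 -m pendant '[[[1.5,0,0.12,0.6,0,0,1],[3,0,0.12,0.6,0,0,1],[4,0,0.12,0.6,0,0,1],[4.65,0,0.12,0.6,0,0,1],[4.65,0,0.12,0.6,0,0,1],[4.65,0,0.12,0.6,0,0,1],[4.65,0,0.12,0.6,0,0,-1],[4.65,0,0.12,0.6,0,0,-1],[4.65,0,0.12,0.6,0,0,-1],[4.65,0,0.12,0.6,0,0,-1],[4.65,0,0.12,0.6,0,0,-1],[4.65,0,0.12,0.6,0,0,-1]]]' 40
```

```text
clock: 3.8
tool_pos: [0.5018, -0.3274, 0.0608]
ee_rot: [[0.001, 0.843, 0.539], [-0.0, 0.539, -0.843], [-1.0, 0.0, 0.0]]
contact_force: [-1.0, 0.8, 6.3]
grip_width: 0.0205
```

```bash
python3 -m pendant '[[[-0.5,0,0,0,0,0,-1],[-1.2,0,0,0,0,0,-1],[-2.2,0,0,0,0,0,-1],[-3.5,0,0,0,0,0,-1],[-4.5,0,0,0,0,0,-1],[-4.5,0,0,0,0,0,-1],[-4.5,0,0,0,0,0,-1]]]'
python3 - <<'E'
from h import *
s=get_state(); a=snapshot("wrist"); print(s["tool_pos"],s["contact_force"],s["grip_width"])
t=rows([.5545,.0895,.20],s); print(t, np.degrees(np.arctan2(s["ee_rot"][1,1],s["ee_rot"][0,1])))
cv2.imwrite("pics/w3.png",a[:,:,::-1])
E
```

```text
clock: 4.5
tool_pos: [0.5017, -0.3272, 0.196]
ee_rot: [[0.001, 0.842, 0.539], [-0.0, 0.539, -0.842], [-1.0, 0.001, 0.001]]
contact_force: [0.2, 0.9, -1.9]
grip_width: 0.0205
[ 0.50170814 -0.32723913  0.19601338] [ 0.17292581  0.92483263 -1.94378231] 0.020536049319187562
[ -0.13173471   8.96662348 -10.75476407] 32.59887203523431
```

View pics/w3.png

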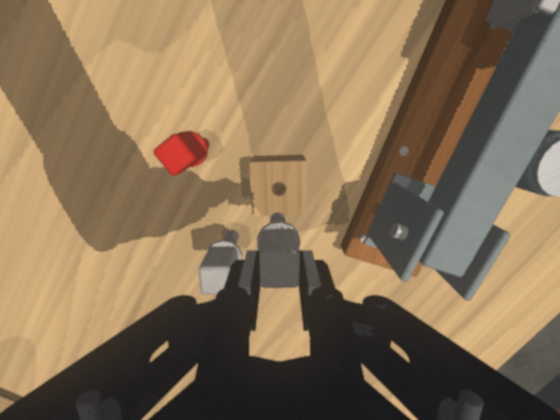

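The pin is held (278,250), with its tip at about (278,217) and the empty block hole at (279,188). I'll carry it above the receiver and turn the jaws to the jig's x.

```bash
python3 -m pendant '[[[-0.9,9,-10.75,2.3,0,0,-1],[-0.9,9,-10.75,2.3,0,0,-1],[-0.9,9,-10.75,2.3,0,0,-1],[-0.9,9,-10.75,2.3,0,0,-1],[-0.9,9,-10.75,2.3,0,0,-1],[-0.9,9,-10.75,2.3,0,0,-1],[-0.9,9,-10.75,2.3,0,0,-1],[-0.9,9,-10.75,2.3,0,0,-1],[-0.5,9,-10.75,2.3,0,0,-1],[0.5,9,-10.75,2.3,0,0,-1],[1,9,-10.75,2.3,0,0,-1],[1,9,-10.75,2.3,0,0,-1]]]'
python3 - <<'E'
from h import *
import time
snapshot("wrist");snapshot("wrist")
s=get_state(); a=snapshot("wrist"); print(s["tool_pos"],s["ee_rot"])
np.save("w4.npy",np.r_[s["tool_pos"],s["ee_rot"].ravel()])
print("hole proj",proj("wrist",[.5545,.0895,.075],s)); t=np.array(s["tool_pos"])
tip=t+s["ee_rot"]@np.array([.053,0,0]); print("tip proj",proj("wrist",tip,s))
cv2.imwrite("pics/w4full.png",a[:,:,::-1])
u0,v0=190,130; cv2.imwrite("pics/w4.png",cv2.resize(a[v0:v0+150,u0:u0+180,::-1],None,fx=4,fy=4,interpolation=cv2.INTER_CUBIC))
E
```

```text
clock: 5.75
tool_pos: [0.5532, 0.0885, 0.1625]
ee_rot: [[-0.005, 0.97, 0.244], [-0.003, 0.244, -0.97], [-1.0, -0.006, 0.001]]
contact_force: [-0.4, 0.1, -1.0]
grip_width: 0.0203
[0.55521823 0.08840052 0.16547359] [[-6.34096328e-04  9.70022822e-01  2.43013009e-01]
 [-7.46866216e-04  2.43012531e-01 -9.70022862e-01]
 [-9.99999520e-01 -7.96586142e-04  5.70383921e-04]]
hole proj [279.24419899 202.99424775]
tip proj [279.72813281 218.41714329]
```

View pics/w4.png

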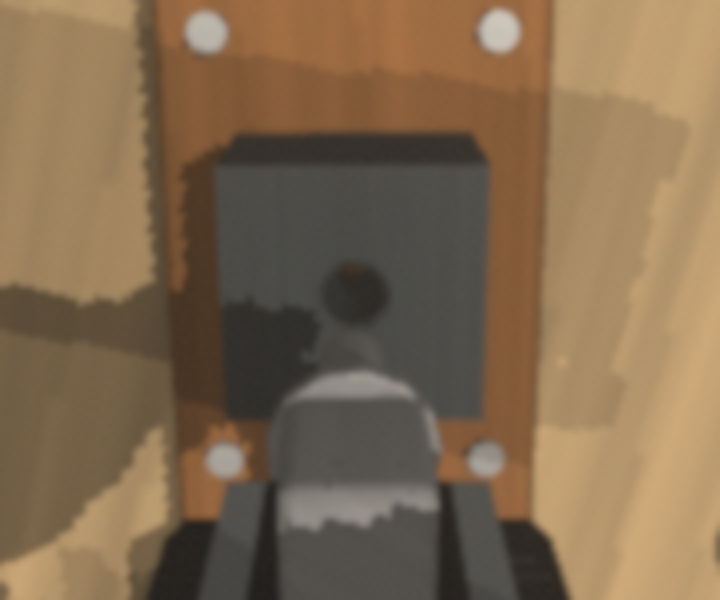

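The hole is at px (279,203.5), within 0.5 px of the prediction. The pin tip is at about (278.5,217.5), so the pin lies on the tool axis within 1 mm. I'll descend into the hole mouth.

```bash
python3 -m pendant '[[[0.6,0,-0.02,0,0,0,-1],[1,0,-0.02,0,0,0,-1],[1.25,0,-0.02,0,0,0,-1],[1.4,0,-0.02,0,0,0,-1],[1.55,0,-0.02,0,0,0,-1],[1.7,0,-0.02,0,0,0,-1],[1.7,0,-0.02,0,0,0,-1]]]'
```

```text
clock: 6.6
tool_pos: [0.555, 0.0903, 0.1139]
ee_rot: [[-0.0, 0.969, 0.245], [-0.0, 0.245, -0.969], [-1.0, -0.001, 0.0]]
contact_force: [0.1, -1.3, -1.6]
grip_width: 0.0206
```

The tip is 14 mm into the hole with no resistance. I'll go on to home and release.

```bash
python3 -m pendant '[[[0.3,0,0,0,0,0,-1],[0.6,0,0,0,0,0,-1],[0.8,0,0,0,0,0,-1],[0.88,0,0,0,0,0,-1],[0.88,0,0,0,0,0,-1],[0.88,0,0,0,0,0,-0.1],[0.88,0,0,0,0,0,-0.1],[0.88,0,0,0,0,0,-0.1],[0.88,0,0,0,0,0,-0.1]]]'
```

```text
clock: 7.5
tool_pos: [0.5554, 0.0909, 0.0882]
ee_rot: [[0.001, 0.969, 0.246], [0.001, 0.246, -0.969], [-1.0, 0.001, -0.0]]
contact_force: [-0.7, 0.7, 0.5]
grip_width: 0.0386
```

```bash
python3 -m pendant '[[[-1,0,0,0,0,0,-0.1],[-2.5,0,0,0,0,0,-0.1],[-4,0,0,0,0,0,0.3],[-4.4,0,0,0,0,0,0.3],[-4.4,-1.5,2,0,0,0,0.3],[-4.4,-3.1,4,0,0,0,0.3],[-4.4,-3.1,4,0,0,0,0.3],[-4.4,-3.1,4,0,0,0,0.3],[-4.4,-3.1,4,0,0,0,0.3],[-4.4,-3.1,4,0,0,0,0.3]]]'
python3 - <<'E'
from h import *
snapshot("wrist")
s=get_state(); a=snapshot("wrist"); print(s["tool_pos"],s["grip_width"])
np.save("w5.npy",np.r_[s["tool_pos"],s["ee_rot"].ravel()])
print("handle proj",proj("wrist",[.4945,-.0493,.133],s))
print("pin head proj",proj("wrist",[.5545,.0895,.115],s))
cv2.imwrite("pics/w5.png",a[:,:,::-1])
E
```

```text
clock: 8.5
tool_pos: [0.4948, -0.0474, 0.2199]
ee_rot: [[0.0, 0.969, 0.246], [0.0, 0.246, -0.969], [-1.0, 0.0, -0.0]]
contact_force: [-0.5, 1.1, 0.1]
grip_width: 0.0558
[ 0.4947936  -0.04724182  0.2198061 ] 0.055675910420985894
handle proj [278.77263645 207.61110273]
pin head proj [390.56402013  63.23050276]
```

View pics/w5.png

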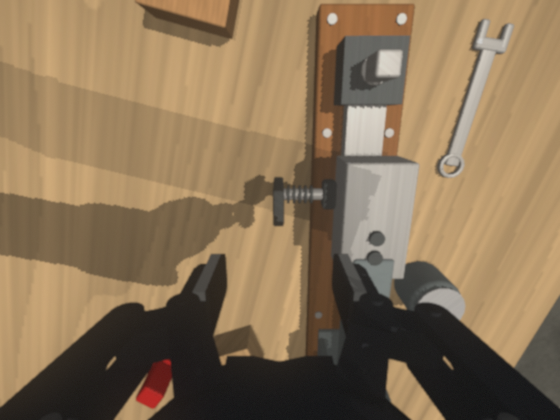

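The pin head sits at (389,63), where a fully home pin projects. The handle is at (279,~205), as predicted. I'll descend and grip it.

```bash
python3 -m pendant '[[[1.5,0,0.07,0,0,0,0.3],[3,0,0.07,0,0,0,0.3],[3.7,0,0.07,0,0,0,0.3],[4.1,0,0.07,0,0,0,0.3],[4.1,0,0.07,0,0,0,0.3],[4.1,0,0.07,0,0,0,-1],[4.1,0,0.07,0,0,0,-1],[4.1,0,0.07,0,0,0,-1],[4.1,0,0.07,0,0,0,-1],[4.1,0,0.07,0,0,0,-1],[4.1,0,0.07,0,0,0,-1]]]' 70
```

```text
clock: 9.7
tool_pos: [0.4949, -0.0507, 0.0981]
ee_rot: [[-0.0, 0.97, 0.245], [0.001, 0.245, -0.97], [-1.0, 0.0, -0.001]]
contact_force: [-6.5, -0.5, 12.3]
grip_width: 0.008
```

```bash
python3 -m pendant '[[[0,-0.15,0,0,0,0,-1],[0,-0.3,0,0,0,0,-1],[0,-0.42,0,0,0,0,-1],[0,-0.53,0,0,0,0,-1],[0,-0.53,0,0,0,0,-1],[0,-0.53,0,0,0,0,-1]]]'
```

```text
clock: 10.3
tool_pos: [0.4814, -0.0542, 0.0982]
ee_rot: [[0.004, 0.969, 0.246], [0.001, 0.246, -0.969], [-1.0, 0.005, 0.0]]
contact_force: [6.7, 2.0, 3.5]
grip_width: 0.0078
```

The latch is drawn about 14 mm with the spring load felt (~7 N). I'll lift along the arc about the hinge, turning the tool with it.

```bash
python3 -m pendant '[[[-0.15,0,0,0,0.12,0,-1],[-0.3,0,0,0,0.25,0,-1],[-0.52,0,0,0,0.44,0,-1],[-0.75,0,0.01,0,0.63,0,-1],[-0.98,0,0.03,0,0.82,0,-1],[-1.2,0,0.05,0,1,0,-1],[-1.2,0,0.05,0,1,0,-1]]]'
```

```text
clock: 11.0
tool_pos: [0.481, -0.0558, 0.1338]
ee_rot: [[-0.032, 0.97, 0.242], [0.137, 0.244, -0.96], [-0.99, 0.003, -0.14]]
contact_force: [6.8, 2.0, -2.9]
grip_width: 0.0079
```

```bash
python3 -m pendant '[[[-0.2,0,0,0,0.17,0,-1],[-0.45,0,0.01,0,0.38,0,-1],[-0.75,0,0.01,0,0.63,0,-1],[-1.05,0,0.04,0,0.88,0,-1],[-1.35,0,0.07,0,1.13,0,-1],[-1.6,0,0.11,0,1.33,0,-1],[-1.8,0,0.14,0,1.5,0,-1],[-1.8,0,0.14,0,1.5,0,-1],[-1.8,0,0.14,0,1.5,0,-1],[-1.8,0,0.14,0,1.5,0,-1]]]'
python3 - <<'E'
from h import *
cv2.imwrite("pics/s6.png",cv2.resize(snapshot("scene")[150:330,90:350,::-1],None,fx=3,fy=3,interpolation=cv2.INTER_CUBIC))
s=get_state();print(s["tool_pos"],s["contact_force"],s["joint_vel"])
E
```

```text
clock: 12.0
tool_pos: [0.4834, -0.0667, 0.1859]
ee_rot: [[-0.083, 0.969, 0.231], [0.332, 0.245, -0.911], [-0.94, 0.002, -0.342]]
contact_force: [6.2, 3.4, -3.3]
grip_width: 0.0081
[ 0.4833573  -0.06665496  0.18586534] [ 6.38947029  3.15855476 -3.13336184] [-0.08819619  0.00778655  0.11442029 -0.00298531  0.00364029 -0.10477024
 -0.01186881]
```

View pics/s6.png

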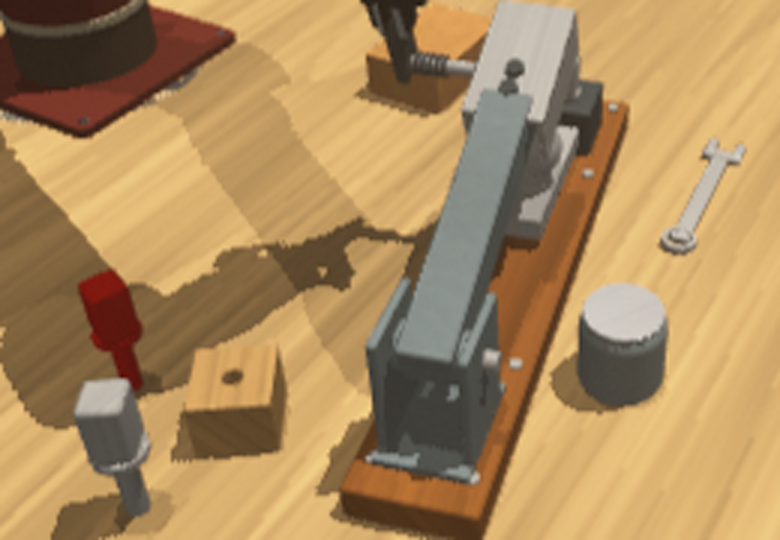

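The picture shows the coupler well up off the ball at crop (520,60), with the ball stem visible below it at (545,160). It is held by the handle at (400,60), and the tin and wrench are undisturbed. Everything is at rest, so I'm handing in.

```bash
python3 - <<'E'
from h import *
print(finish_job()); s=get_state(); print(s["clock"],s["tool_pos"],s["contact_force"])
E
```

```text
the job is handed in; nothing more can be done
None
the job is handed in; nothing more can be done
```

The small grey pin is home in the receiver hole and released, the latch is drawn, and the gripper is holding the coupler raised by its latch handle. I handed the job in at about 12 s of the 54 s allowed; no verdict is reported.

- **Pin:** In the last wrist view, taken before the latch was touched, the pin head was within about 2 pixels of where a fully home pin should appear. I did not check it again after the lift. The final scene view hides it behind the coupler.
- **Latch:** I pulled the handle about 14 mm out, past the 11 mm it needs. The spring load of about 6–7 N showed in the wrist force.
- **Coupler:** The gripper rose about 88 mm, which is roughly 0.34 rad at the hinge. The last reading showed the joints almost still and the grip unchanged. The downward load was about 3 N, below the 5–8 N stated, but the picture shows the coupler clear of the ball.
- **Bystanders:** The tin and wrench look undisturbed in the last view. The carton was partly hidden, but nothing came near it.

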